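Rebuild the thrust bearing on a screw-press spindle

ROBOT

A 6-joint arm with a two-finger parallel gripper is mounted at the origin on the work surface; the furniture and walls round the work are solid. World frame = base frame: x ahead of the robot, y to its left, z up, the work surface at z = 0. Lengths are in m, angles in rad, forces in N, time in s.
With the tool pointing down it reaches from about 0.325 to 0.9 m from the base axis. Payload 6.1 kg.
Tool frame: the origin (TCP) lies midway between the tips of the shut fingers; the grasp point (between the pads) lies 19 mm behind it; z points along the fingers, y is the line along which they close (so a half turn about z gives the same grasp; the last joint's range is limited). The gripper opens to 85 mm and grips with 20 to 120 N. Pads are 22 mm wide; open, the fingers measure 114 mm over their backs; the gripper's body (76 mm by 85 mm) begins 54 mm behind the grasp point. The pads swing forward as they close: fully open they stand 13 mm farther back than shut.
Start: joints at [-1.27, 0.22, 1.526, -0, 1.395, -0.126], TCP at [0.259, -0.569, 0.231] pointing down, gripper open.
Joint ranges: [-2.98, 2.98], [-0.91, 2.08], [0.09, 2.57], [-1.24, 4.39], [0.2, 2.65], [-2.68, 2.68]. Speed limits (rad/s): [2.57, 2.57, 3.01, 3.14, 3.14, 3.14].

INTERFACE

Orientations are given as [roll, pitch, yaw] about the fixed x, y, z axes, in that order (R = Rz(yaw) Ry(pitch) Rx(roll)).
In Python, from plant import movep, move_l, set_joints, gripper_to, hold, inverse_kinematics, observe, get_image, get_calibration, Unreachable, job_done gives the robot as it stands. Calls block until the motion is done:
- movep(position, orientation): joint-space move of the TCP to a pose.
- move_l(position, feed=0.15, rotation=None, max_force=None): straight line of the TCP; rotation=None keeps the orientation; feed is the mean speed in m/s. With max_force (N) it stops when the force on the tool has changed by that much, and returns True; else False.
- set_joints(angles): joint-space move.
- gripper_to(opening, f_grip=None): finger opening in m; f_grip is the grip in N (None keeps the last); returns when the fingers have stopped.
- hold(seconds).
- inverse_kinematics(position, orientation): joint angles nearest the present ones, or None.
- observe(): the state.
- get_image(name): name is "scene" or "top" or "wrist"; returns (picture, depth): 420x560x3 uint8, red, green, blue; 420x560 float32, m along the optical axis (not along the pixel's ray), 0 where there is no reading.
- get_calibration(name): a dict with "intrinsics" (3x3 intrinsics, pixels), "world_from_camera" (4x4, takes a point from camera to world coordinates). Camera axes: x right, y down, z forward; pixel columns grow to the right and rows downward; lengths in m; the calibration is good to about 2 mm. The wrist camera is an equidistant fisheye: a pixel r from the principal point sees the ray r / f radians off the axis. A picture is of the moment at which its call begins: read the wrist's pose just before it. get_calibration takes no time and is no camera call; for the wrist camera it gives the pose at the moment of the call.
A pose or a line that the arm cannot do raises Unreachable and nothing moves.
- job_done(): hands the job in; it is judged then, once.
The state is a dict: "time_s": time; "q": joint angles; "joint_velocities": joint speeds; "joint_torque": joint torques, N m; "eef_pos": TCP position; "tcp_rot": TCP orientation; "ft_force": force on the tool from outside, world axes, zero at the start; "torque": the same for the moment, N m; "opening": finger opening in m; "grasp_force": force on a finger pad.
Only numpy, scipy, OpenCV 4.12 (cv2) and the standard library are available. Lean on these libraries where they do the work, as an engineer would, in place of code of your own. Each camera call takes 0.05 s, during which the arm holds its last target. There are 200 camera calls.

TASK

Rebuild the thrust bearing on the upright spindle of the screw-press head: thread the wide housing washer over the spindle down onto the seat first, then the ball cage, then the smaller shaft washer, and last the tall spacer sleeve, each one resting flat on the one below and none turned over. Let go of everything, and leave the oil bottle and the screw dish where they stand.

Things in the scene. Friction and masses are not known exactly. Their poses are not given: they have to be found in the camera images.
- press_head: Round dark grey press head, fixed, with an upright spindle in its middle. Flange 112 mm across, 14 mm high, with six cap screws (to 20 mm); body narrows to 76 mm across at the top; a plugged port sticks out to 58 mm from the axis on its -x side at 28 mm height. Bright level steel seat on top, 73 mm across, 45 mm above the bench. Origin: on the spindle axis at bench level, z up.
- seat (a point): Point on the spindle axis at the height of the seat of the press head; z up. Steel spindle: 25 mm diameter to 23 mm above this point, short cone to 18 mm diameter at 26.5 mm, threaded-looking 18 mm part, then a cone to the 10 mm tip 57 mm above this point (102 mm above the bench).
- housing_washer: Housing washer: the widest of the flat steel rings, 60 mm outside, 28 mm bore, 10 mm high, with a ball track turned in its upper face (39 mm track circle). Goes on the seat. Origin: centre of its underside; z up. Starts right way up on the bench.
- ball_cage: Ball cage: brass ring with twelve steel balls showing on top, 52 mm outside, 28 mm bore, 10 mm high. Goes on the housing washer, underside 10 mm above the seat. Origin: centre of its underside; z up. Starts right way up on the bench.
- shaft_washer: Shaft washer: the smaller plain flat steel ring, 49 mm outside, 28 mm bore, 8 mm high, upper face plain (its ball track is underneath). Goes on the ball cage, underside 20 mm above the seat. Origin: centre of its underside; z up. Starts right way up on the bench.
- spacer_sleeve: Spacer sleeve: tall thick steel tube with a shallow groove round it, 38 mm outside, 21 mm bore, 24 mm high (its bore passes only the 18 mm part of the spindle). Goes on the shaft washer, underside 28 mm above the seat; the spindle tip then stands 5 mm above it. Origin: centre of its underside; z up. Starts right way up on the bench.
- oil_bottle: Translucent plastic dropper bottle with a white pointed spout, 45 mm across, 146 mm high, at the far side of the bench; a bystander. Origin: centre of its underside.
- screw_dish: Small round aluminium dish with screws, 66 mm across, 16 mm high, at the far side of the bench; a bystander. Origin: centre of its underside.
Mind the look-alikes: they are no part of the job. What is shaped like the housing_washer but blue or green is not meant.

How it is judged:
On the way, in this order (a step that is already met when the one before it is completed fails the run):
1. the housing washer lies on the seat (z of housing_washer in the frame of seat between -0.003 and 0.003 m and horizontal distance between housing_washer and seat below 0.004 m and angle between housing_washer's own z axis and vertical below 0.1 rad), for 0.2 s.
2. the ball cage lies on the housing washer (z of ball_cage in the frame of seat between 0.007 and 0.013 m and horizontal distance between ball_cage and seat below 0.004 m and angle between ball_cage's own z axis and vertical below 0.1 rad), for 0.2 s.
3. the shaft washer lies on the ball cage (z of shaft_washer in the frame of seat between 0.017 and 0.023 m and horizontal distance between shaft_washer and seat below 0.004 m and angle between shaft_washer's own z axis and vertical below 0.1 rad), for 0.2 s.
4. the spacer sleeve stands on the shaft washer (z of spacer_sleeve in the frame of seat between 0.025 and 0.031 m and horizontal distance between spacer_sleeve and seat below 0.004 m and angle between spacer_sleeve's own z axis and vertical below 0.1 rad), for 0.2 s.
At the end, for the whole second after the job is handed in: On the spindle, from the seat up: housing washer, ball cage, shaft washer, spacer sleeve; each within 3 mm of its proper height (undersides 0, 10, 20 and 28 mm above the seat), within 4 mm of the spindle axis, right way up and level within 0.1 rad, at rest (all of step 1 and all of step 2 and all of step 3 and all of step 4 and linear speed of each of housing_washer, ball_cage, shaft_washer, spacer_sleeve below 0.01 m/s); the robot touches nothing.
It fails at once if the oil bottle is shoved more than 25 mm or tipped (distance of oil_bottle from where it was at the start of the episode above 0.025 m or angle between oil_bottle's own z axis and vertical above 0.4 rad).
It fails at once if the screw dish is shoved more than 25 mm (distance of screw_dish from where it was at the start of the episode above 0.025 m).
It also fails if it takes over 109 s, if anything falls off the work surface, if the arm or the gripper's body presses on something with over 40 N, if the wrist force passes 120 N, or if a joint passes its speed limit or range.

## Working session

There is one attempt and no reset: what is moved stays moved. The work goes in short steps, each a Python script; the robot and the scene stay as the last script left them, time stands still between calls to the robot, and variables do not carry over. Pictures are saved under pics/ and viewed, at most 14 in all, crops included, and the job is handed in when it is done.

```bash
ls; mkdir -p pics; python3 - <<'E'
from plant import *
import cv2, numpy as np
for n in ("scene","top"):
    p,d=get_image(n); cv2.imwrite(f"pics/{n}0.png",p[...,::-1]); np.savez(f"{n}0.npz",p=p,d=d)
    c=get_calibration(n); print(n,np.round(c["intrinsics"],1).tolist(),np.round(c["world_from_camera"],3).tolist())
print(observe()["tcp_rot"],observe()["time_s"])
E
```

```text
pics
scene [[386.5, 0.0, 278.4], [0.0, 386.5, 209.6], [0.0, 0.0, 1.0]] [[-0.832, -0.307, 0.461, 0.129], [-0.554, 0.442, -0.705, 0.601], [0.013, -0.843, -0.538, 0.538], [0.0, 0.0, 0.0, 1.0]]
top [[534.5, 0.0, 269.7], [0.0, 534.5, 208.9], [0.0, 0.0, 1.0]] [[-0.068, -0.976, 0.208, 0.327], [-0.998, 0.065, -0.02, -0.032], [0.006, -0.209, -0.978, 1.256], [0.0, 0.0, 0.0, 1.0]]
[-3.13986370e+00 -2.18726191e-04  4.26817686e-01] 0.1
```

View pics/top0.png

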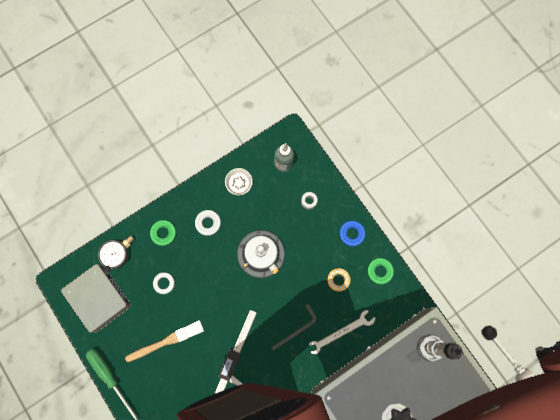

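View pics/scene0.png

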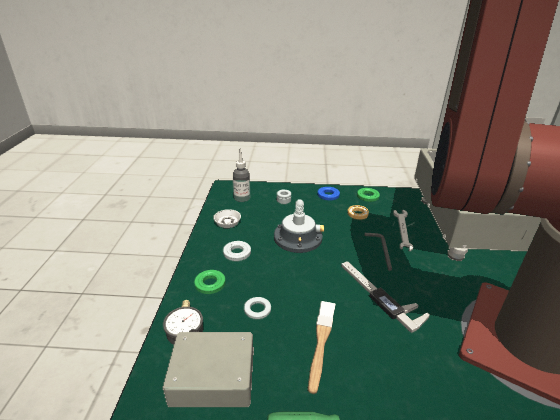

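The top view shows the candidates:

- **Steel rings:** wide ring at (207,222), smaller ring at (163,283), sleeve at (309,200).
- **Brass cage:** (339,280).
- **Look-alikes:** green rings at (163,233) and (381,271), blue ring at (352,233).
- **Others:** press head at (261,254), dish at (238,181), bottle at (284,157).

By colour and size I choose (207,222) as the housing washer and (163,283) as the shaft washer. I'll measure them and crop to check.

```bash
cat > h.py <<'E'
from plant import *
import cv2, numpy as np
def rays(n,uv,cal=None):
    c=cal or get_calibration(n); K=c["intrinsics"]; T=np.array(c["world_from_camera"])
    uv=np.asarray(uv,float); x=(uv[:,0]-K[0][2])/K[0][0]; y=(uv[:,1]-K[1][2])/K[1][1]
    if n=="wrist":
        r=np.hypot(x,y); s=np.where(r>1e-9,np.sin(r)/np.maximum(r,1e-9),1); d=np.c_[x*s,y*s,np.cos(r)]
    else: d=np.c_[x,y,np.ones(len(x))]
    return T[:3,3],d@T[:3,:3].T
def onplane(n,uv,z,cal=None):
    o,d=rays(n,uv,cal); return o+d*((z-o[2])/d[:,2])[:,None]
def project(n,P,cal=None):
    c=cal or get_calibration(n); K=c["intrinsics"]; T=np.array(c["world_from_camera"])
    p=(np.atleast_2d(P)-T[:3,3])@T[:3,:3]; 
    if n=="wrist":
        t=np.arctan2(np.hypot(p[:,0],p[:,1]),p[:,2]); f=t/np.maximum(np.hypot(p[:,0],p[:,1]),1e-9); q=p[:,:2]*f[:,None]
    else: q=p[:,:2]/p[:,2:]
    return np.c_[q[:,0]*K[0][0]+K[0][2],q[:,1]*K[1][1]+K[1][2]]
def circ(P):
    A=np.c_[2*P[:,:2],np.ones(len(P))]; b=(P[:,:2]**2).sum(1)
    for _ in range(4):
        s=np.linalg.lstsq(A,b,rcond=None)[0]; r=np.sqrt(s[2]+s[0]**2+s[1]**2)
        e=abs(np.hypot(*(A[:,:2]/2-s[:2]).T)-r); k=e<max(2*np.median(e),5e-4); A,b=A[k],b[k]
    return s[:2],r
E
python3 - <<'E'
from h import *
T=np.load("top0.npz"); p,d=T["p"],T["d"]
hsv=cv2.cvtColor(p,cv2.COLOR_RGB2HSV)
for name,(u,v),h in [("housing",(207,222),.010),("shaft",(163,283),.008),("sleeve",(309,200),.024),("cage",(339,280),.010),("seat",(261,254),.045)]:
    w=30; sl=np.s_[v-w:v+w,u-w:u+w]
    g=hsv[sl]; m=((g[...,2]>(110))&((g[...,1]<70) if name!="cage" else (g[...,0]<35))).astype(np.uint8)
    cs,_=cv2.findContours(m,cv2.RETR_CCOMP,cv2.CHAIN_APPROX_NONE)
    c=max(cs,key=cv2.contourArea)[:,0]+[u-w,v-w]
    P=onplane("top",c,h); ce,r=circ(P)
    dd=d[sl][m>0]; vv,uu=np.nonzero(m); o,dr=rays("top",np.c_[uu+u-w,vv+v-w]); Z=(o+dr*dd[:,None])[:,2]
    print(name,ce.round(4),"dia",round(2*r*1000,1),"z pct",np.percentile(Z[dd>0],[5,50,95]).round(4),"dist",round(np.hypot(*ce),3))
a=cv2.resize(p[160:310,130:400],None,fx=2.9,fy=2.9,interpolation=cv2.INTER_CUBIC); cv2.imwrite("pics/crop0.png",a[...,::-1])
E
```

```text
housing [0.5691 0.0918] dia 60.4 z pct [0.0005 0.0093 0.0139] dist 0.576
shaft [0.434  0.1999] dia 49.0 z pct [-0.0004  0.008   0.0123] dist 0.478
sleeve [ 0.6043 -0.1517] dia 39.1 z pct [0.0031 0.0231 0.028 ] dist 0.623
cage [ 0.415  -0.2064] dia 51.7 z pct [0.0002 0.009  0.0139] dist 0.463
seat [ 0.4832 -0.0257] dia 93.4 z pct [0.0117 0.0433 0.0713] dist 0.484
```

View pics/crop0.png

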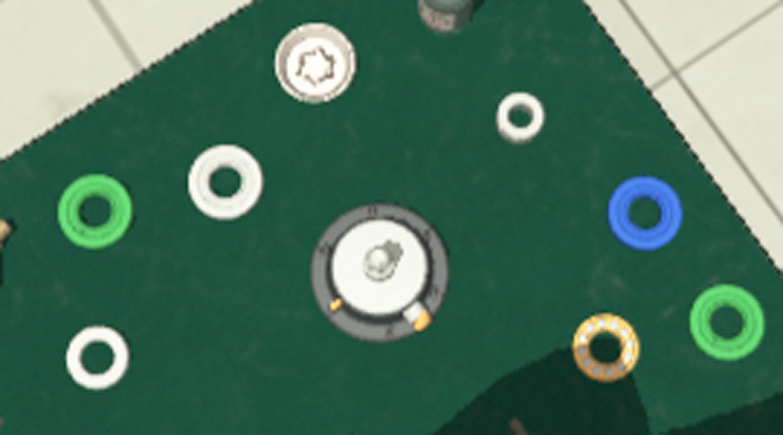

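The measured diameters (60.4, 49.0, 39.1 and 51.7 mm) and the heights match the descriptions, and the crop confirms the choices. Next is the wrist camera over the spindle from two opposite yaws, so any calibration offset averages out.

```bash
python3 - <<'E'
from h import *
ims=[]
for i,y in enumerate((0.0,np.pi/2,np.pi)):
    q=inverse_kinematics([.483,-.026,.26],[np.pi,0,y]); print(y,None if q is None else np.round(q,2))
    if q is None: continue
    movep([.483,-.026,.26],[np.pi,0,y]); hold(.3)
    c=get_calibration("wrist"); p,d=get_image("wrist"); np.savez(f"w{i}.npz",p=p,d=d,K=c["intrinsics"],T=c["world_from_camera"])
    o=observe(); print(o["time_s"],o["eef_pos"],o["tcp_rot"]); print(np.round(c["world_from_camera"],3).tolist(),np.round(c["intrinsics"],0).tolist()); ims.append(p)
cv2.imwrite("pics/w.png",cv2.resize(np.hstack(ims[::2]),(800,300))[...,::-1])
E
```

```text
0.0 [-0.22 -0.14  1.85 -0.    1.44  1.35]
2.5583 [ 0.48301292 -0.02630576  0.25994237] [ 3.14159147e+00  1.20862446e-04 -5.28656181e-04]
[[-0.001, -0.958, -0.286, 0.556], [-1.0, 0.001, 0.001, -0.027], [-0.0, 0.286, -0.958, 0.403], [0.0, 0.0, 0.0, 1.0]] [[325.0, 0.0, 281.0], [0.0, 325.0, 213.0], [0.0, 0.0, 1.0]]
1.5707963267948966 [-0.22 -0.14  1.85  0.    1.44 -0.22]
4.3083 [ 0.48299804 -0.0260143   0.2600124 ] [ 3.14156427e+00 -1.58200310e-07  1.57057470e+00]
[[1.0, -0.0, -0.002, 0.483], [-0.001, -0.959, -0.284, 0.046], [-0.001, 0.284, -0.959, 0.403], [0.0, 0.0, 0.0, 1.0]] [[325.0, 0.0, 281.0], [0.0, 325.0, 213.0], [0.0, 0.0, 1.0]]
3.141592653589793 [-0.22 -0.14  1.85  0.    1.44 -1.79]
6.0583 [ 0.48300438 -0.02598798  0.26000532] [3.14157028e+00 1.01497795e-05 3.14141318e+00]
[[0.001, 0.959, 0.283, 0.411], [1.0, -0.001, 0.0, -0.027], [0.0, 0.283, -0.959, 0.403], [0.0, 0.0, 0.0, 1.0]] [[325.0, 0.0, 281.0], [0.0, 325.0, 213.0], [0.0, 0.0, 1.0]]
```

View pics/w.png

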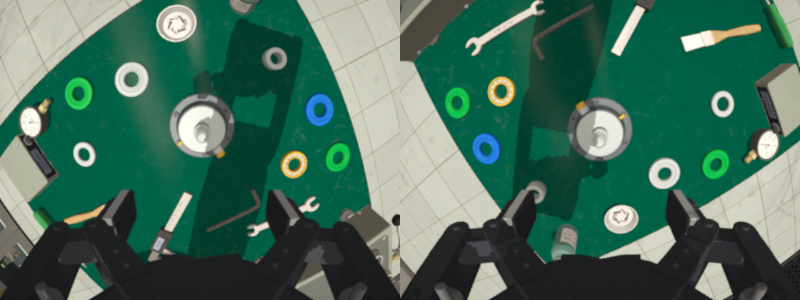

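The wrist pictures show the press head in the centre, with the seat partly in the gripper's shadow. The rings lie around it in the arrangement seen from above. I'll fit the seat edge and the rings in all three yaws.

```bash
cat >> h.py <<'E'
def ring(p,cal,xy,h,dia,sat=70,cage=False,n="wrist",v0=None):
    """centre of a ring's upper outer edge: grey/brass mask, contour, rays onto z=h, circle fit"""
    uv=project(n,[xy[0],xy[1],h],cal)[0]
    a=cv2.cvtColor(p,cv2.COLOR_RGB2HSV).astype(int)
    th=np.linspace(0,2*np.pi,180,endpoint=False); R=np.linspace(.6,1.35,120)*dia/2
    best=None; ce=np.array(xy[:2],float)
    for it in range(6):   # radial edge of brightest gradient (inside -> outside)
        ring_=np.stack([ce[0]+R[:,None]*np.cos(th),ce[1]+R[:,None]*np.sin(th),np.full((120,180),h)],-1)
        q=project(n,ring_.reshape(-1,3),cal).astype(np.float32).reshape(120,180,2)
        c=0 # red channel: green mat is dark, steel and brass bright
        g=cv2.remap(p[...,c].astype(np.float32),q[...,0],q[...,1],cv2.INTER_LINEAR)
        g=cv2.GaussianBlur(g,(3,9),0); dg=np.gradient(g,axis=0)
        win=(abs(R-dia/2)<(.15 if it<2 else .07)*dia)
        dg[~win]=0; k=dg.argmin(0); ok=dg.min(0)<-1.5
        E=ring_[k,np.arange(180),:2][ok]
        if len(E)<20: return ce,0,0
        ce,r=circ(E)
    return ce,2*r*1e3,len(E)
E
python3 - <<'E'
from h import *
for i in range(3):
    z=np.load(f"w{i}.npz"); cal=dict(intrinsics=z["K"],world_from_camera=z["T"]); p=z["p"]
    for nm,xy,h,D in [("seat",(.483,-.026),.045,.073),("flange",(.483,-.026),.014,.112),("housing",(.569,.092),.01,.06),("shaft",(.434,.2),.008,.049),("cage",(.415,-.206),.01,.052),("sleeve",(.604,-.152),.024,.038)]:
        ce,d,n=ring(p,cal,xy,h,D); print(i,nm,ce.round(4),round(d,1),n)
T=np.load("top0.npz");
for nm,xy,h,D in [("seat",(.483,-.026),.045,.073),("flange",(.483,-.026),.014,.112),("housing",(.569,.092),.01,.06),("shaft",(.434,.2),.008,.049),("cage",(.415,-.206),.01,.052),("sleeve",(.604,-.152),.024,.038)]:
    ce,d,n=ring(T["p"],None,xy,h,D,n="top"); print("top",nm,ce.round(4),round(d,1),n)
z=np.load("w0.npz");p=z["p"]
a=np.hstack([cv2.resize(np.load(f"w{i}.npz")["p"][115:235,220:340],(400,400),interpolation=cv2.INTER_CUBIC) for i in (0,2)]); cv2.imwrite("pics/wc.png",a[...,::-1])
E
```

```text
0 seat [ 0.4808 -0.0265] 81.6 180
0 flange [ 0.4861 -0.0289] 111.5 180
0 housing [0.5691 0.0927] 61.3 180
0 shaft [0.4337 0.2012] 51.2 180
0 cage [ 0.4131 -0.2055] 54.7 180
0 sleeve [ 0.6038 -0.1488] 42.8 180
1 seat [ 0.486  -0.0283] 73.7 180
1 flange [ 0.4859 -0.0283] 112.1 180
1 housing [0.5689 0.0925] 62.0 180
1 shaft [0.4333 0.2005] 49.5 90
1 cage [ 0.4133 -0.2054] 54.7 180
1 sleeve [ 0.6056 -0.1518] 39.4 109
2 seat [ 0.4858 -0.0285] 73.6 180
2 flange [ 0.4853 -0.0285] 111.7 180
2 housing [0.5687 0.0924] 62.5 180
2 shaft [0.4336 0.2007] 51.4 180
2 cage [ 0.4132 -0.205 ] 54.7 180
2 sleeve [ 0.6048 -0.1523] 38.9 106
top seat [ 0.4866 -0.0292] 74.1 180
top flange [ 0.4865 -0.0291] 110.7 180
top housing [0.5694 0.0922] 60.8 180
top shaft [0.4338 0.2004] 49.4 180
top cage [ 0.4144 -0.2055] 53.3 180
top sleeve [ 0.6054 -0.1514] 39.0 180
```

View pics/wc.png

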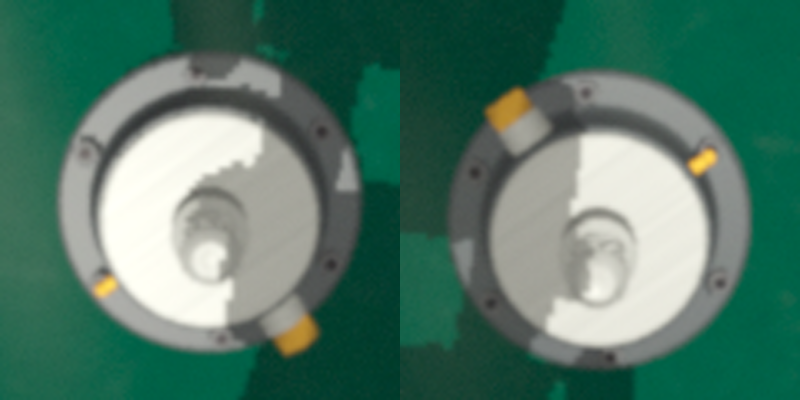

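The spindle sits at (0.4858, -0.0285), with seat and flange agreeing to about 0.5 mm over the wrist yaws, and the ring positions repeat as well. Now I pick and place the housing washer.

```bash
cat >> h.py <<'E'
SP=np.array([.4857,-.0285])
def pick(xy,dia,yaw,grip=45,extra=.012):
    rot=[np.pi,0,yaw]
    gripper_to(dia+extra); movep([*xy,.15],rot); move_l([*xy,.03])
    t=move_l([*xy,-.014],feed=.03,max_force=6); zt=observe()["eef_pos"][2]
    if not t: print("no touch")
    zg=zt+.0035; move_l([*xy,zg],feed=.03)
    gripper_to(dia-.008,f_grip=grip); o=observe(); zg=o["eef_pos"][2]
    print("touch z",round(zt,4),"grasp z",round(zg,4),"opening",round(o["opening"],4),"gf",o["grasp_force"])
    move_l([*xy,zg+.03],feed=.06); move_l([*xy,.16]); o=observe()
    print("lifted",round(o["opening"],4),o["grasp_force"],round(o["time_s"],1))
    return zg
def place(zg,base,dia,yaw,sp=SP):
    movep([*sp,zg+.125],[np.pi,0,yaw])
    top=zg+.045+base; t=move_l([*sp,top+.004],feed=.06,max_force=12)
    print("early stop" if t else "free",round(observe()["eef_pos"][2]-top,4))
    if t: return False
    t=move_l([*sp,top-.001],feed=.015,max_force=6); o=observe(); print("seated",t,round(o["eef_pos"][2]-top,4),o["ft_force"].round(1) if hasattr(o["ft_force"],"round") else o["ft_force"])
    return True
def release(dia,extra=.014):
    x,y,z=observe()["eef_pos"]; gripper_to(dia+extra); move_l([x,y,.2]); print("t",observe()["time_s"])
E
python3 - <<'E'
from h import *
y=np.pi/2
zg=pick((.569,.0925),.060,y)
if abs(observe()["opening"]-.06)<.004:
    ok=place(zg,0,.060,y)
    if ok: release(.06)
hold(.2); c=get_calibration("wrist"); p,d=get_image("wrist"); np.savez("a1.npz",p=p,K=c["intrinsics"],T=c["world_from_camera"])
print([x if isinstance(x,float) else np.round(x,4) for x in ring(p,c,SP,.055,.060)])
cv2.imwrite("pics/a1.png",cv2.resize(p[60:300,120:440],(640,480))[...,::-1])
E
```

```text
touch z -0.0082 grasp z -0.0042 opening 0.0573 gf 49.276264887303114
lifted 0.0573 48.22326745837927 12.3
free 0.0045
seated True -0.0001 [-0.4 -0.1  4.3]
t 16.2667
[array([ 0.4861, -0.026 ]), np.float64(68.14285714286272), np.int64(180)]
```

View pics/a1.png

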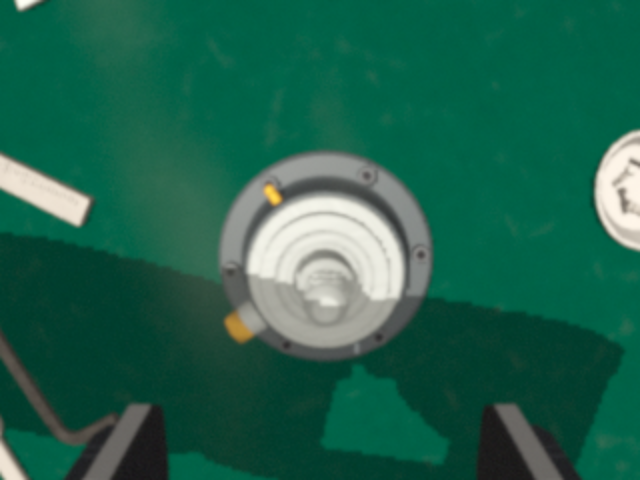

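The picture shows the housing washer flat on the seat round the spindle (about (325,280)) with its track up, seated at the expected height. Next is the ball cage.

```bash
python3 - <<'E'
from h import *
y=np.pi/2
zg=pick((.4135,-.2053),.052,y)
if abs(observe()["opening"]-.052)<.005:
    ok=place(zg,.010,.052,y)
    if ok: release(.052)
hold(.2); c=get_calibration("wrist"); p,d=get_image("wrist")
print([np.round(x,4) for x in ring(p,c,SP,.065,.052)])
cv2.imwrite("pics/a2.png",cv2.resize(p[60:300,120:440],(640,480))[...,::-1])
E
```

```text
touch z -0.006 grasp z -0.002 opening 0.0498 gf 45.24002082645893
lifted 0.0498 46.765611078590155 21.9
free 0.0045
seated True 0.0 [-0.5 -0.4  3.7]
t 25.75
[array([ 0.4849, -0.0305]), np.float64(55.1588), np.int64(173)]
```

View pics/a2.png

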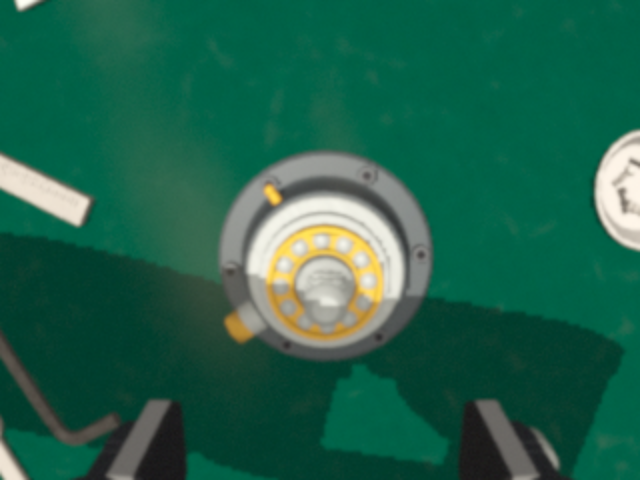

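The cage sits level on the housing washer round the spindle (about (325,282)), balls up, at the expected height. Now the shaft washer, plus a measurement of the bottle's clearance from the sleeve.

```bash
python3 - <<'E'
from h import *
T=np.load("top0.npz"); d=T["d"]; v,u=np.mgrid[140:180,265:305]; o,r=rays("top",np.c_[u.ravel(),v.ravel()]); P=o+r*d[140:180,265:305].reshape(-1,1); P=P[(P[:,2]>.03)&(P[:,2]<.2)]
print("bottle",np.median(P,0).round(3),P.min(0).round(3),P.max(0).round(3))
y=np.pi/2
zg=pick((.4336,.2006),.049,y)
if abs(observe()["opening"]-.049)<.005:
    ok=place(zg,.020,.049,y)
    if ok: release(.049)
hold(.2); c=get_calibration("wrist"); p,d=get_image("wrist")
print([np.round(x,4) for x in ring(p,c,SP,.073,.049)])
cv2.imwrite("pics/a3.png",cv2.resize(p[60:300,120:440],(640,480))[...,::-1])
E
```

```text
bottle [ 0.697 -0.096  0.083] [ 0.683 -0.12   0.031] [ 0.723 -0.075  0.145]
touch z -0.0053 grasp z -0.0014 opening 0.0461 gf 45.09477702900767
lifted 0.0462 46.21396567672491 31.5
free 0.0044
seated True 0.0 [-0.3  0.2  4.6]
t 35.225
[array([ 0.4838, -0.0294]), np.float64(51.2005), np.int64(148)]
```

View pics/a3.png

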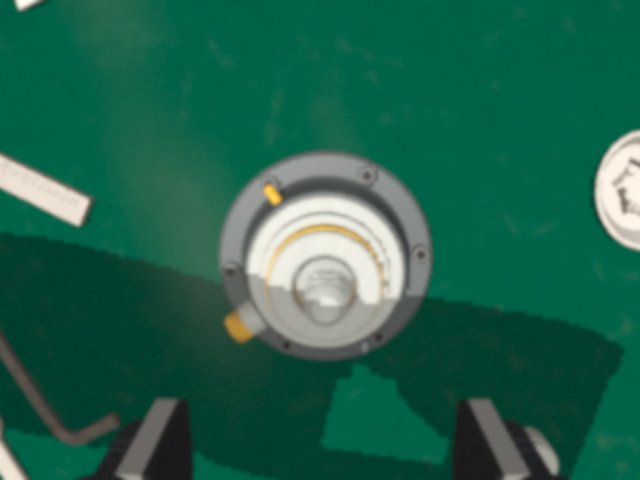

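The shaft washer lies flat on the cage (about (325,285)) with its plain face up. The bottle's near edge is at x ≈ 0.675. I'll take the sleeve at yaw π, which keeps the camera and fingers clear of it.

```bash
python3 - <<'E'
from h import *
y=np.pi
print(np.round(inverse_kinematics([.6052,-.1519,.0],[np.pi,0,y]),2))
zg=pick((.6052,-.1519),.038,y)
if abs(observe()["opening"]-.038)<.005:
    ok=place(zg,.028,.038,y)
    if ok: release(.038)
hold(.2); c=get_calibration("wrist"); p,d=get_image("wrist")
print([np.round(x,4) for x in ring(p,c,SP,.097,.038)])
s=get_image("scene")[0][150:270,220:380]
cv2.imwrite("pics/a4.png",np.hstack([cv2.resize(p[90:270,160:400],(400,300)),cv2.resize(s,(400,300))])[...,::-1])
E
```

```text
[-0.37  0.48  1.67  0.    0.99 -1.94]
touch z -0.0029 grasp z 0.0006 opening 0.0355 gf 45.489662863153626
lifted 0.0357 45.164966000427285 41.5
free 0.0044
seated True -0.0001 [-0.6 -0.5  4.4]
t 44.8333
[array([ 0.4863, -0.0294]), np.float64(37.3674), np.int64(131)]
```

View pics/a4.png

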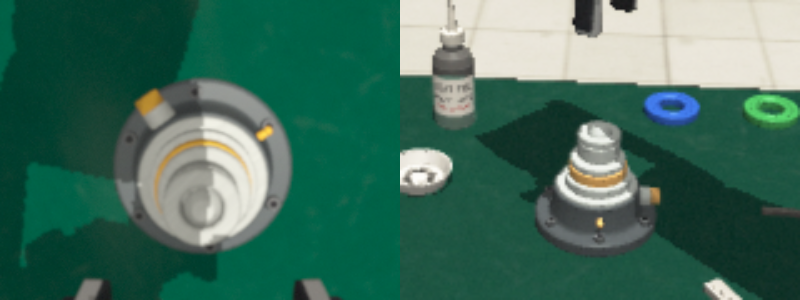

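The stack is complete and level: housing washer, cage, shaft washer and sleeve, with the spindle tip just above the sleeve (right crop, about (600,130)). The gripper is clear, and the bottle and dish are where they were.

```bash
python3 -c "
from plant import *
hold(.3); print(job_done())"
```

```text
the job is handed in; nothing more can be done
None
```

The thrust bearing is rebuilt on the spindle (housing washer, ball cage, shaft washer, spacer sleeve), everything is released, the bottle and dish were left alone, and the job was handed in at about 45 s; no verdict was returned.

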